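# Unpack the tea infusers and hang them on the sprung scale

### The job

Slide the closed metal tin fully home into the hold-down rails, so that the lips hold its foot down, then draw its deep tight lid straight up and off and stand the lid on the table on its open rim. Take out every tea infuser in the tin and hang each by its eye on the long arm of the sprung scale, gently so that the arm never runs down to its stop, and wait until the arm and the infusers hang still. Leave the tin in the rails, and do not disturb the tea box, canister and mug.

Things in the scene. Friction and masses are not known exactly. Their poses are not given: they have to be found in the camera images.
- dock: Two aluminium rails fixed on the table, 120 mm long along its x, an end stop (face at x = +60 mm) joining them. Origin on the table, midway. Inner walls at y = +-47 mm; lips reach in to y = +-37 mm, 13 mm over the table; rails 19 mm high. Mouth at -x, flared to y = +-59 mm at x = -90 mm. The tin slides in on the bare table, along +x.
- dock_home (a point): Point on the table where the tin's origin lies when the tin is fully home: dock x = -28 mm, y = 0. Axes as the dock: x points inward.
- tin: Base of the tin, loose, 0.28 kg. Origin: centre of underside; long side along x, either end may go in first. Steel foot 176 x 88 x 10 mm, on it a wooden block 150 x 52 mm up to z = 70 mm with three 29 mm square wells, floors at z = 15 mm, at x = -46, 0, +46 mm. Two sprung cork pads press the lid from inside: it needs 5 to 15 N, so the whole tin lifts with it unless held under the lips.
- lid: Deep steel lid, open below, 0.16 kg, 160 x 62 x 142 mm high, walls 3 mm. Origin: centre of its open rim, long side along x, z up. At the start on the tin, rim 10 mm over the table, 2 mm play. The pads hold it for the first 55 mm of lift; it is clear of the infusers after 140 mm. Grip it across its width, near the top.
- infuser_a: Steel stick infuser, 90 g, in the well at x = -46 mm; may be absent. A tube 25 mm thick and 80 mm long, a stem and a flat eight-sided eye on top, 131 mm overall. Origin: centre of its foot, z towards the eye. The eye lies in its y-z plane (hole along x): 47 mm wide outside along y with two upright sides to grip, hole 33 mm, bar 7 mm thick.
- infuser_b: Steel stick infuser, 90 g, in the middle well; may be absent. A tube 25 mm thick and 80 mm long, a stem and a flat eight-sided eye on top, 131 mm overall. Origin: centre of its foot, z towards the eye. The eye lies in its y-z plane (hole along x): 47 mm wide outside along y with two upright sides to grip, hole 33 mm, bar 7 mm thick.
- infuser_c: Steel stick infuser, 90 g, in the well at x = +46 mm; may be absent. A tube 25 mm thick and 80 mm long, a stem and a flat eight-sided eye on top, 131 mm overall. Origin: centre of its foot, z towards the eye. The eye lies in its y-z plane (hole along x): 47 mm wide outside along y with two upright sides to grip, hole 33 mm, bar 7 mm thick.
- infuser_a_eye (a point): Centre of the eye of this infuser, 107 mm over its foot; axes as the infuser.
- infuser_b_eye (a point): Centre of the eye of this infuser, 107 mm over its foot; axes as the infuser.
- infuser_c_eye (a point): Centre of the eye of this infuser, 107 mm over its foot; axes as the infuser.
- scale: Spring scale fixed on the table: white foot 120 x 110 x 14 mm, round tube 40 mm thick up to 174 mm. Origin: centre of its underside. The arm reaches out along its -x, over the table.
- hook_mid (a point): Middle saddle of the scale's arm (8 mm round bar), moving with it; 240 mm over the table when empty. x points along the arm to the tube axis at +100 mm, z up. Saddles at x = +45, 0, -45 mm, 6 mm ridges between; the tip ends at x = -65 mm, 14 mm higher. Nothing is above the arm. A hung eye's centre rests 13 mm below a saddle.
- scale_arm (a joint): How far the arm has sunk, m: 0 empty, 0.07 at its lower stop; spring 80 N/m, about 11 mm for each infuser; it bobs for about 2 s.
- tea_box: Bystander: cardboard tea box 69 x 145 x 67 mm, origin at the centre of its underside.
- canister: Bystander: white canister with wooden lid, 102 x 102 x 140 mm, origin at the centre of its underside.
- mug: Bystander: blue and white mug 87 x 126 x 104 mm with handle, origin at the centre of its underside.

How it is judged:
On the way, in this order (a step that is already met when the one before it is completed fails the run):
1. the closed tin is fully home in the hold-down rails, lid still on (x of tin in the frame of dock above -0.04 m and y of tin in the frame of dock between -0.008 and 0.008 m and angle between tin's own z axis and vertical below 0.06 rad and height (world z) of tin below 0.008 m and z of lid in the frame of tin below 0.03 m), for 0.2 s.
2. the lid is drawn up clear of the wooden block while the rails hold the tin down (x of tin in the frame of dock above -0.04 m and y of tin in the frame of dock between -0.008 and 0.008 m and angle between tin's own z axis and vertical below 0.06 rad and height (world z) of tin below 0.008 m and z of lid in the frame of tin above 0.08 m and angle between lid's own z axis and vertical below 0.25 rad), for 0.1 s.
3. the lid stands on the table on its open rim (angle between lid's own z axis and vertical below 0.1 rad and height (world z) of lid below 0.005 m and linear speed of lid below 0.02 m/s), for 0.3 s.
4. every infuser hangs by its eye on the scale's arm, and the arm and infusers are still (x of infuser_a_eye in the frame of hook_mid between -0.065 and 0.085 m and y of infuser_a_eye in the frame of hook_mid between -0.012 and 0.012 m and z of infuser_a_eye in the frame of hook_mid between -0.022 and 0.002 m and angle between each of infuser_a_eye, infuser_b_eye, infuser_c_eye's own z axis and vertical below 0.35 rad and linear speed of each of infuser_a, infuser_b, infuser_c below 0.03 m/s and x of infuser_b_eye in the frame of hook_mid between -0.065 and 0.085 m and y of infuser_b_eye in the frame of hook_mid between -0.012 and 0.012 m and z of infuser_b_eye in the frame of hook_mid between -0.022 and 0.002 m and x of infuser_c_eye in the frame of hook_mid between -0.065 and 0.085 m and y of infuser_c_eye in the frame of hook_mid between -0.012 and 0.012 m and z of infuser_c_eye in the frame of hook_mid between -0.022 and 0.002 m and value of joint scale_arm above 0.01 m and velocity of joint scale_arm between -0.01 and 0.01 m/s and contact force between the fingers and infuser_a below 0.05 N and contact force between the fingers and infuser_b below 0.05 N and contact force between the fingers and infuser_c below 0.05 N), for 0.8 s.
At the end, for the whole second after the job is handed in: Every infuser present hangs by its eye on the scale arm (eye within 12 mm sideways of it, tilt under 0.35 rad), slower than 30 mm/s, the arm slower than 10 mm/s; the lid stands upright on the table on its rim; the tin stands between the rails, at most 50 mm from home (all of step 3 and all of step 4 and x of tin in the frame of dock above -0.08 m and y of tin in the frame of dock between -0.015 and 0.015 m and angle between tin's own z axis and vertical below 0.1 rad and height (world z) of tin below 0.008 m); the robot touches nothing.
It fails at once if the scale's arm is driven to its lower stop (value of joint scale_arm above 0.067 m).
It fails at once if the tea box is shifted more than 40 mm (distance of tea_box from where it was at the start of the episode above 0.04 m).
It fails at once if the canister is shifted more than 40 mm (distance of canister from where it was at the start of the episode above 0.04 m).
It fails at once if the mug is shifted more than 40 mm (distance of mug from where it was at the start of the episode above 0.04 m).
Of infuser_a, infuser_b, infuser_c only 2 to 3 are there at a start; the rules pass over those that are not, and their reading is None.
At some moment in a run one of tin may be knocked a few centimetres aside while the robot is not near it.
It also fails if it takes over 208 s, if anything falls off the work surface, if the arm or the gripper's body presses on something with over 40 N, if the wrist force passes 120 N, or if a joint passes its speed limit or range.

### The arm

A 6-joint arm with a two-finger parallel gripper is mounted at the origin on a cart in front of the work surface, level with it; the furniture and walls round the work are solid. World frame = base frame: x ahead of the robot, y to its left, z up, the work surface at z = 0. Lengths are in m, angles in rad, forces in N, time in s.
With the tool pointing down it reaches from about 0.35 to 0.775 m from the base axis. Payload 7.3 kg.
Tool frame: the origin (TCP) lies at the centre of the arm's flange, where the gripper is bolted on; the fingertips stand 178 mm ahead of it and the grasp point (between the pads) lies 159 mm ahead of it; z points along the fingers, y is the line along which they close (so a half turn about z gives the same grasp; the last joint's range is limited). The gripper opens to 92 mm and grips with 3 to 60 N. Pads are 19 mm wide; open, the fingers measure 130 mm over their backs; the gripper's body (75 mm by 190 mm) begins 47 mm behind the grasp point.
Start: joints at [1.077, 0.342, 1.524, -0, 1.275, -0.146], TCP at [0.179, 0.494, 0.405] pointing down, gripper open.
Joint ranges: [-2.53, 2.53], [-0.77, 2.02], [0.04, 2.7], [-1, 4.14], [0.28, 2.66], [-3.11, 3.11]. Speed limits (rad/s): [2.57, 2.57, 3.14, 3.14, 3.14, 3.14].

### API

Orientations are given as [roll, pitch, yaw] about the fixed x, y, z axes, in that order (R = Rz(yaw) Ry(pitch) Rx(roll)).
In Python, from cell import telemetry, vision, ticket gives the robot as it stands.
- The arm moves only by the shell command python3 -m crank 'ROWS' [FORCE]. ROWS is JSON, a list of rows, each a list of 5 numbers: the gripper command: -1 is shut, 1 is fully open, values between are in proportion, then the shift along the tool's x, y, z in mm, then the turn about the tool's z in rad. In form: [[fingers, dx, dy, dz, roll], ...]. A call has 1 to 12 rows; each row is the pose to reach, as a shift and turn from the pose commanded when the call began, along the tool's axes at that moment; what a row does not reach only later rows make up. A row lasts 1/12 s, in which the tool goes at most 41.7 mm and 7.16 degrees, less where a joint would pass 70% of its speed; a pose out of reach is approached as far as the arm can. A call with a gripper value outside its range is refused whole. The fingers move at their own pace and stop on an object; FORCE is the grip in N (left out, the last holds). Time passes only in rows, so rows that repeat a pose let the fingers close. It gives the time, the measured TCP pose, the force, the opening and the grip force at its end, in the units of the state.
- telemetry.observe(): the state, without advancing time (a new reading comes with each control period).
- vision.read_camera(name): name is "side" or "top"; returns (picture, depth): 420x560x3 uint8, red, green, blue; 420x560 float32, m along the optical axis (not along the pixel's ray), 0 where there is no reading.
- vision.get_calibration(name): a dict with "camera_matrix" (3x3 intrinsics, pixels), "dist" ([k1, k2, p1, p2, k3] as OpenCV has them; the pictures are not rectified), "rvec" (rotation vector, rad) and "tvec" (3), from world to camera coordinates, as OpenCV has them. Camera axes: x right, y down, z forward; pixel columns grow to the right and rows downward; lengths in m; the calibration is good to about 2 mm. A picture is of the moment at which its call begins. get_calibration takes no time and is no camera call.
- ticket.hand_in(): hands the job in; it is judged then, once.
The state is a dict: "time": time; "qpos": joint angles; "qvel": joint speeds; "joint_efforts": joint torques, N m; "tool_pos": TCP position; "tool_rot": TCP orientation; "contact_force": force on the tool from outside, world axes, zero at the start; "torque": the same for the moment, N m; "opening": finger opening in m; "grip_force": force on a finger pad.
Only numpy, scipy, OpenCV 4.12 (cv2) and the standard library are available. Lean on these libraries where they do the work, as an engineer would, in place of code of your own. Each camera call takes 0.05 s, during which the arm holds its last target. There are 200 camera calls.

## Working session

There is one attempt and no reset: what is moved stays moved. The work goes in short steps, Python scripts to look and compute and a shell command to move; the robot and the scene stay as the last step left them, time stands still between calls to the robot, and variables do not carry over. Pictures are saved under pics/ and viewed, at most 14 in all, crops included, and the job is handed in when it is done.

```bash
ls; mkdir -p pics; cat > h.py <<'E'
import numpy as np, cv2, sys
from cell import telemetry, vision, ticket
def cam(n):
    p,d=vision.read_camera(n); return p,d
def save(p,f,box=None,s=1):
    if box: p=p[box[1]:box[3],box[0]:box[2]]
    p=cv2.resize(p,None,fx=s,fy=s,interpolation=cv2.INTER_CUBIC)
    cv2.imwrite('pics/'+f,p[:,:,::-1])
def cal(n):
    c=vision.get_calibration(n)
    return np.array(c['camera_matrix']),np.array(c['dist']),cv2.Rodrigues(np.array(c['rvec'],float))[0],np.array(c['tvec'],float).ravel()
def ray(n,u,v):
    K,D,R,t=cal(n)
    q=cv2.undistortPoints(np.array([[[u,v]]],float),K,D)[0,0]
    return -R.T@t, R.T@np.array([q[0],q[1],1])
def atz(n,u,v,z):
    o,r=ray(n,u,v); return o+r*(z-o[2])/r[2]
def atd(n,u,v,d):
    o,r=ray(n,u,v); return o+r*d
def cloud(n,d):
    K,D,R,t=cal(n)
    vv,uu=np.mgrid[0:d.shape[0],0:d.shape[1]]
    q=cv2.undistortPoints(np.stack([uu.ravel(),vv.ravel()],1)[:,None].astype(float),K,D)[:,0]
    P=np.c_[q,np.ones(len(q))]*d.reshape(-1,1)
    W=(P-t)@R; W[d.ravel()==0]=np.nan
    return W.reshape(*d.shape,3)
def proj(n,P):
    K,D,R,t=cal(n)
    return cv2.projectPoints(np.array(P,float).reshape(-1,1,3),cv2.Rodrigues(R)[0],t,K,D)[0][:,0]
E
python3 - <<'E'
from h import *
for n in('top','side'):
    p,d=cam(n); save(p,n+'0.png',s=1.4); np.save(n+'0.npy',d)
    K,D,R,t=cal(n); print(n,-R.T@t,R[2],K[0,0])
print({k:np.round(v,3) for k,v in telemetry.observe().items()})
E
```

```text
pics
top [ 0.36130892 -0.02916193  1.43937014] [ 0.14301173  0.0100694  -0.98966977] 497.9724610474991
side [ 0.13921106 -0.90377736  1.00595334] [ 0.31725711  0.68967505 -0.65091955] 454.3618393510248
{'time': np.float64(0.1), 'qpos': array([ 1.077,  0.343,  1.525, -0.   ,  1.275, -0.146]), 'qvel': array([ 0.001,  0.   , -0.001, -0.001,  0.   , -0.002]), 'joint_efforts': array([ 1.000e-03, -4.320e+01, -2.447e+01,  7.200e-02,  5.300e-02,
       -0.000e+00]), 'tool_pos': array([0.179, 0.493, 0.404]), 'tool_rot': array([-3.14 , -0.   ,  2.794]), 'contact_force': array([0.103, 0.924, 0.443]), 'torque': array([-0.032, -0.031,  0.023]), 'grip_force': np.float64(0.0), 'opening': np.float64(0.092)}
```

View pics/top0.png

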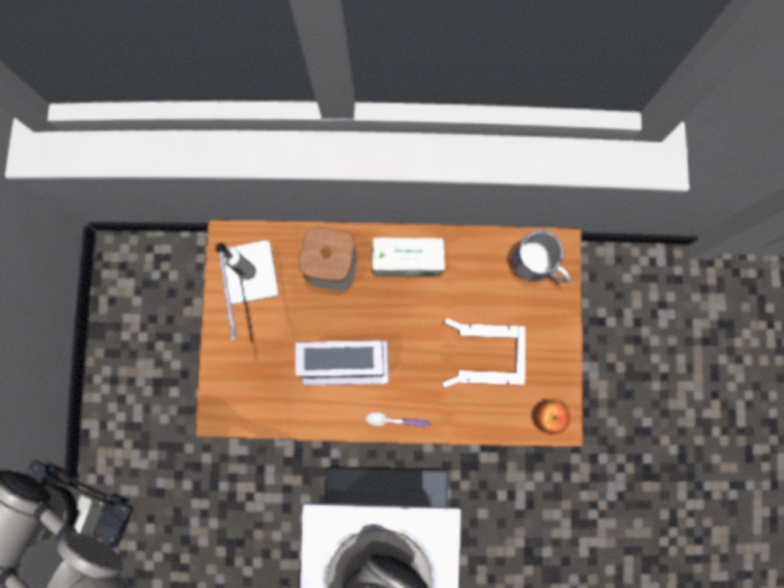

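View pics/side0.png

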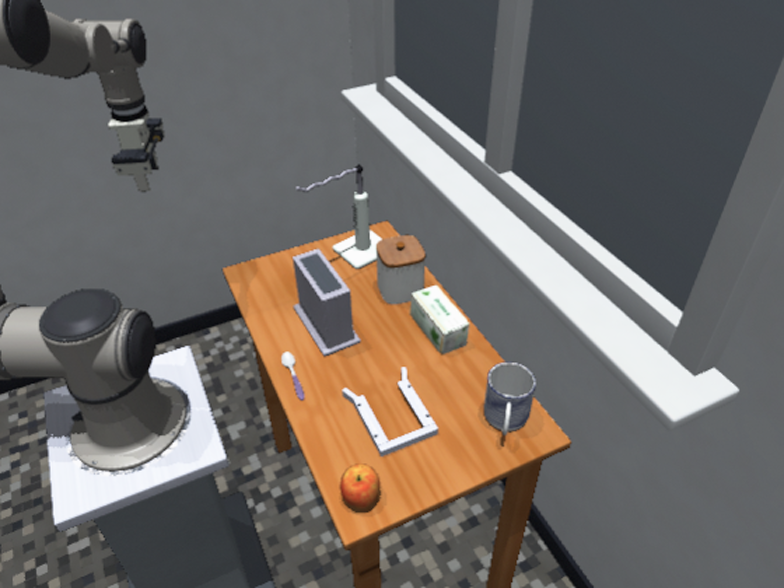

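Top view: tin with lid at about (340,360), dock with its mouth to the left at (450–525, 325–385), scale foot at (250,272) with the arm running from (222,247) to (234,338). The side view shows the same layout, with the arm clear above the table. Next I'll measure from the depth images.

```bash
python3 - <<'E'
from h import *
for n in('top','side'):
    d=np.load(n+'0.npy'); W=cloud(n,d).reshape(-1,3); W=W[~np.isnan(W[:,0])]
    on=(W[:,0]>.2)&(W[:,0]<.72)&(abs(W[:,1])<.55)
    tb=on&(abs(W[:,2])<.006); print(n,'table z',np.median(W[tb,2]))
    def rect(name,m):
        q=W[m]
        if len(q)<8: print(name,len(q));return
        r=cv2.minAreaRect(q[:,:2].astype(np.float32)); print(name,len(q),np.round(r[0],4),np.round(r[1],4),round(r[2],2),'zmed',np.round(np.median(q[:,2]),4))
    box=lambda x0,x1,y0,y1,z0,z1: (W[:,0]>x0)&(W[:,0]<x1)&(W[:,1]>y0)&(W[:,1]<y1)&(W[:,2]>z0)&(W[:,2]<z1)
    rect('lidtop',box(.25,.5,-.1,.25,.145,.16))
    rect('foot',box(.25,.5,-.1,.25,.007,.013))
    rect('dock',box(.25,.5,-.35,-.03,.015,.023))
    rect('arm',box(.3,.75,.15,.55,.21,.27))
    rect('scalefoot',box(.4,.75,.15,.55,.01,.018))
    rect('tube',box(.4,.75,.15,.55,.165,.18))
print('dock end-outer/mouth corners (top, z=.019):')
for u,v in[(525,325),(525,384),(460,326),(459,383),(446,320),(444,384),(516,335),(516,373)]: print((u,v),np.round(atz('top',u/1.4,v/1.4,.019),3))
print('arm'); 
for u,v,z in[(222,247,.25),(233,338,.25)]: print(np.round(atz('top',u/1.4,v/1.4,z),3))
for u,v in[(360,170),(299,188)]: print(proj('top',[0,0,0])[0])
E
```

```text
top table z 1.2786187300197832e-05
lidtop 1474 [0.4412 0.0829] [0.0626 0.1598] 2.96 zmed 0.1523
foot 426 [0.3933 0.0733] [0.2129 0.3374] 2.47 zmed 0.0092
dock 433 [ 0.3906 -0.1729] [0.0853 0.3013] 29.76 zmed 0.0191
arm 261 [0.5464 0.2779] [0.1743 0.0162] 10.53 zmed 0.2465
scalefoot 791 [0.5566 0.2267] [0.2948 0.1889] 56.13 zmed 0.0138
tube 95 [0.6217 0.2881] [0.0264 0.0351] 70.34 zmed 0.1724
side table z 0.0022663006354921296
lidtop 824 [0.4386 0.0836] [0.0634 0.1682] 2.47 zmed 0.1546
foot 360 [0.3879 0.0731] [0.1983 0.3512] 3.47 zmed 0.0103
dock 499 [ 0.388  -0.1754] [0.0918 0.3102] 33.71 zmed 0.0204
arm 180 [0.5441 0.2733] [0.1735 0.0197] 12.9 zmed 0.2466
scalefoot 307 [0.5624 0.2259] [0.328  0.1555] 47.58 zmed 0.0154
tube 60 [0.6212 0.2888] [0.0317 0.0303] 66.21 zmed 0.1735
dock end-outer/mouth corners (top, z=.019):
(525, 325) [ 0.526 -0.287  0.019]
(525, 384) [ 0.405 -0.288  0.019]
(460, 326) [ 0.521 -0.153  0.019]
(459, 383) [ 0.404 -0.153  0.019]
(446, 320) [ 0.532 -0.124  0.019]
(444, 384) [ 0.401 -0.123  0.019]
(516, 335) [ 0.505 -0.269  0.019]
(516, 373) [ 0.427 -0.269  0.019]
arm
[0.624 0.287 0.25 ]
[0.463 0.258 0.25 ]
[270.26110563 414.84936258]
[270.26110563 414.84936258]
```

```bash
python3 - <<'E'
from h import *
p,_=cam('top'); a=p[225:290,195:395]; b=p[150:260,130:230]
save(p,'topA.png',(195,215,395,290),4)
q,_=cam('side'); save(q,'sideA.png',(200,105,290,200),6); save(p,'topB.png',(140,160,220,260),6)
E
```

```text
(no output)
```

View pics/topA.png

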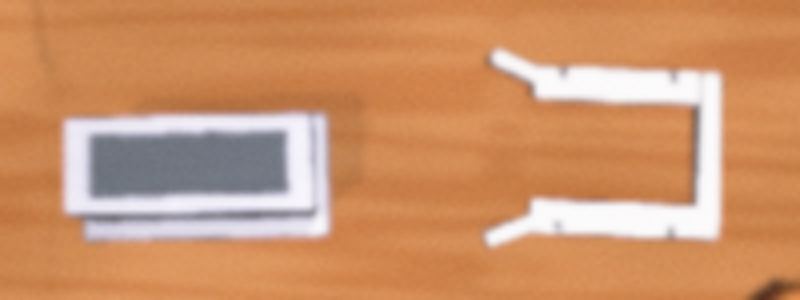

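View pics/topB.png

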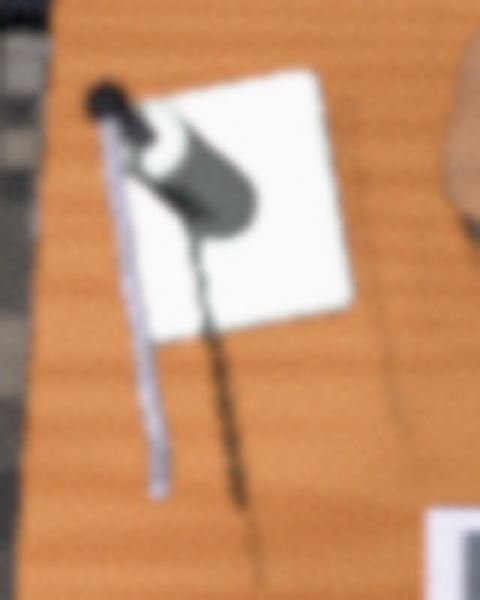

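View pics/sideA.png

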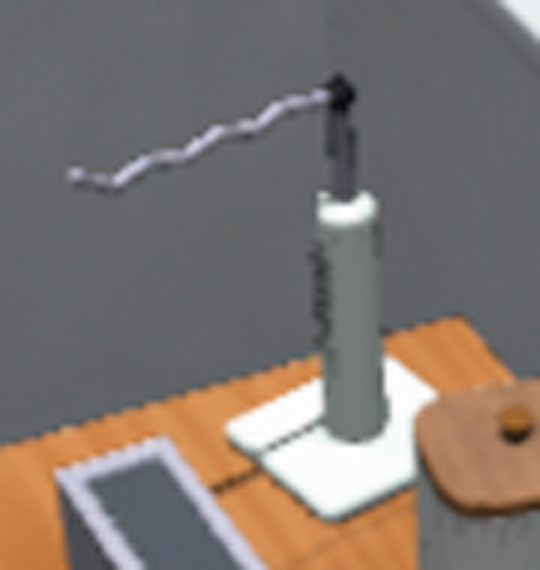

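Crop readings (4x): the lip edges of the dock run (536,100)-(694,105) and (533,200)-(694,206), and the end stop's outer edge is at x=720. The lower edge of the tin's foot runs (85,240)-(329,236). The scale arm tip is at (158,495) and its post at (105,102) in the 6x crop.

```bash
python3 - <<'E'
from h import *
A=lambda u,v,z: atz('top',195+(u+.5)/4-.5,215+(v+.5)/4-.5,z)
B=lambda u,v,z: atz('top',140+(u+.5)/6-.5,160+(v+.5)/6-.5,z)
f=lambda *a:print(*[np.round(x,4) for x in a])
l1,l2=A(536,100,.019),A(694,105,.019); r1,r2=A(533,200,.019),A(694,206,.019)
f('lips',l1,l2,r1,r2)
f('outer',A(536,67,.019),A(719,73,.019),A(533,235,.019),A(718,239,.019))
f('endface inner',A(698,150,.019),'outer',A(721,150,.019))
f('foot bottom edge',A(85,240,.01),A(329,236,.01),'right top',A(327,114,.01))
f('lid corners',A(64,119,.152),A(312,113,.152),A(315,214,.152),A(66,213,.152))
f('scale foot',B(318,70,.014),B(355,300,.014),B(152,341,.014))
f('post top',B(105,102,.255),'tip',B(158,495,.254))
for n in('top','side'):
    d=np.load(n+'0.npy'); W=cloud(n,d).reshape(-1,3); W=W[~np.isnan(W[:,0])]
    m=(W[:,0]>.44)&(W[:,0]<.66)&(W[:,1]>.2)&(W[:,1]<.33)&(W[:,2]>.225)&(W[:,2]<.275)
    q=W[m]; x=np.arange(.45,.66,.01)
    for a in x:
        k=abs(q[:,0]-a)<.005
        if k.any(): print(n,round(a,3),np.round(q[k].mean(0),4),np.round(q[k][:,2].max(),4))
E
```

```text
Traceback (most recent call last):
numpy._core._exceptions._UFuncNoLoopError: ufunc 'multiply' did not contain a loop with signature matching types (dtype('<U4'), dtype('float64')) -> None
```

```bash
python3 - <<'E'
from h import *
A=lambda u,v,z: atz('top',195+(u+.5)/4-.5,215+(v+.5)/4-.5,z)
B=lambda u,v,z: atz('top',140+(u+.5)/6-.5,160+(v+.5)/6-.5,z)
f=lambda *a:print(*[x if isinstance(x,str) else np.round(x,4) for x in a])
l1,l2=A(536,100,.019),A(694,105,.019); r1,r2=A(533,200,.019),A(694,206,.019)
f('lips',l1,l2,r1,r2)
f('outer',A(536,67,.019),A(719,73,.019),A(533,235,.019),A(718,239,.019))
f('endface inner',A(698,150,.019),'outer',A(721,150,.019))
f('foot bottom edge',A(85,240,.01),A(329,236,.01),'right top',A(327,114,.01))
f('lid corners',A(64,119,.152),A(312,113,.152),A(315,214,.152),A(66,213,.152))
f('scale foot',B(318,70,.014),B(355,300,.014),B(152,341,.014))
f('post top',B(105,102,.255),'tip',B(158,495,.254))
for n in('top','side'):
    d=np.load(n+'0.npy'); W=cloud(n,d).reshape(-1,3); W=W[~np.isnan(W[:,0])]
    m=(W[:,0]>.44)&(W[:,0]<.66)&(W[:,1]>.2)&(W[:,1]<.33)&(W[:,2]>.225)&(W[:,2]<.275)
    q=W[m]
    for a in np.arange(.45,.66,.015):
        k=abs(q[:,0]-a)<.006
        if k.any(): f(n,str(round(a,3)),q[k].mean(0))
E
```

```text
lips [ 0.5011 -0.1538  0.019 ] [ 0.5002 -0.2676  0.019 ] [ 0.4295 -0.1527  0.019 ] [ 0.4278 -0.268   0.019 ]
outer [ 0.5249 -0.1534  0.019 ] [ 0.5237 -0.2857  0.019 ] [ 0.4047 -0.1531  0.019 ] [ 0.4046 -0.2854  0.019 ]
endface inner [ 0.4679 -0.2706  0.019 ] outer [ 0.4683 -0.2872  0.019 ]
foot bottom edge [0.3927 0.1667 0.01  ] [ 0.4006 -0.0081  0.01  ] right top [ 0.488  -0.0042  0.01  ]
lid corners [0.4675 0.1643 0.152 ] [0.4758 0.003  0.152 ] [ 0.4106 -0.0007  0.152 ] [0.4066 0.1603 0.152 ]
scale foot [0.6934 0.2489 0.014 ] [0.5794 0.2245 0.014 ] [0.5568 0.3233 0.014 ]
post top [0.6221 0.2896 0.255 ] tip [0.4615 0.2579 0.254 ]
top 0.465 [0.4652 0.2574 0.256 ]
top 0.48 [0.4797 0.2604 0.2469]
top 0.495 [0.4948 0.2641 0.2459]
top 0.51 [0.5109 0.2674 0.2491]
top 0.525 [0.5244 0.2707 0.2435]
top 0.54 [0.5402 0.2737 0.2465]
top 0.555 [0.5547 0.2771 0.2486]
top 0.57 [0.5704 0.2809 0.2435]
top 0.585 [0.5852 0.2844 0.2474]
top 0.6 [0.5994 0.2875 0.2488]
top 0.615 [0.6165 0.2913 0.2436]
top 0.63 [0.6273 0.2909 0.2451]
side 0.465 [0.464  0.2566 0.2567]
side 0.48 [0.4803 0.2611 0.2455]
side 0.495 [0.4958 0.2637 0.2483]
side 0.51 [0.5113 0.2689 0.2475]
side 0.525 [0.5263 0.2709 0.245 ]
side 0.54 [0.5399 0.2732 0.2488]
side 0.555 [0.5558 0.2774 0.2483]
side 0.57 [0.5707 0.281  0.2447]
side 0.585 [0.5859 0.2864 0.2478]
side 0.6 [0.6002 0.2874 0.2474]
side 0.615 [0.6163 0.2896 0.2416]
side 0.63 [0.6266 0.2893 0.2434]
```

```bash
cat >> h.py <<'E'
def go(x,y,z,yaw):
    "print row shift (mm, tool axes) and roll to reach TCP xyz, tool x at yaw"
    s=telemetry.observe(); p=np.array(s['tool_pos']); r=s['tool_rot']
    from scipy.spatial.transform import Rotation as Ro
    R=Ro.from_euler('xyz',r).as_matrix(); psi=np.arctan2(R[1,0],R[0,0])
    d=R.T@(np.array([x,y,z])-p)*1000
    print('pos',np.round(p,4),'yaw',round(psi,4),'d',np.round(d,1),'roll',round(-((yaw-psi+np.pi)%(2*np.pi)-np.pi),4),'q6',round(s['qpos'][5],2),'t',round(float(s['time']),2),'F',np.round(s['contact_force'],1),'open',round(float(s['opening']),4))
E
python3 -c "
from h import *
go(.440,.0825,.45,np.pi/2+.047)"
```

```text
pos [0.1789 0.4935 0.4043] yaw 2.7938 d [-385.6 -297.4  -45.5] roll 1.176 q6 -0.15 t 0.2 F [ 0.5 -0.1  0.5] open 0.0917
```

```bash
python3 -m crank '[[1,0,0,-45,0],[1,-385,-297,-45,1.176],[1,-385,-297,-45,1.176],[1,-385,-297,-45,1.176],[1,-385,-297,-45,1.176],[1,-385,-297,-45,1.176],[1,-385,-297,-45,1.176],[1,-385,-297,-45,1.176],[1,-385,-297,-45,1.176],[1,-385,-297,-45,1.176],[1,-385,-297,-45,1.176],[1,-385,-297,-45,1.176]]'; python3 - <<'E'
from h import *
go(.440,.0825,.45,np.pi/2+.047)
E
```

```text
time: 1.2
tool_pos: [0.4252, 0.1047, 0.4497]
tool_rot: [3.141, -0.0, 1.615]
contact_force: [1.0, 0.3, -0.4]
opening: 0.0919
grip_force: 0.0
pos [0.4252 0.1047 0.4497] yaw 1.6146 d [-22.8  13.8  -0.3] roll -0.0032 q6 0.02 t 1.2 F [ 1.   0.3 -0.4] open 0.0919
```

```bash
python3 -m crank '[[1,-23,14,0,0],[1,-23,14,0,0],[1,-23,14,0,0],[1,-23,14,0,0]]'>/dev/null; python3 - <<'E'
from h import *
go(.440,.0825,.286,np.pi/2+.047)
for n in('side','top'):
    W=cloud(n,cam(n)[1]).reshape(-1,3); q=W[(abs(W[:,2]-.153)<.006)&(abs(W[:,0]-.44)<.08)&(abs(W[:,1]-.08)<.15)]
    print(n,len(q),cv2.minAreaRect(q[:,:2].astype(np.float32)) if len(q)>5 else '')
E
```

```text
pos [0.4394 0.0847 0.4493] yaw 1.6175 d [ -2.3   0.7 163.3] roll -0.0003 q6 -0.03 t 1.53 F [-0.3 -0.4  0.4] open 0.092
side 795 ((0.43854743242263794, 0.08242776989936829), (0.06361918896436691, 0.16552786529064178), 3.1565558910369873)
top 363 ((0.4439872205257416, 0.02700110524892807), (0.06242551654577255, 0.04656992852687836), 1.6666232347488403)
```

```bash
python3 -m crank '[[1,-2,0,40,0],[1,-2,0,80,0],[1,-2,0,110,0],[1,-2,0,135,0],[1,-2,0,155,0],[1,-2,0,163,0],[1,-2,0,163,0],[-1,-2,0,163,0],[-1,-2,0,163,0],[-1,-2,0,163,0],[-1,-2,0,163,0],[-1,-2,0,163,0]]' 30; python3 -m crank '[[-1,0,0,0,0],[-1,0,0,0,0],[-1,0,0,0,0]]' 30; python3 -c "
from h import *
go(.465,.0,.286,np.pi/2-.006)"
```

```text
time: 2.63
tool_pos: [0.44, 0.0824, 0.2873]
tool_rot: [3.14, -0.0, 1.618]
contact_force: [0.1, 0.2, 0.1]
opening: 0.063
grip_force: 0.0
time: 2.88
tool_pos: [0.4401, 0.0824, 0.2872]
tool_rot: [3.14, -0.0, 1.618]
contact_force: [-0.3, 0.9, 6.1]
opening: 0.0618
grip_force: 30.0
pos [0.4401 0.0824 0.2872] yaw 1.6177 d [-83.5  21.    1.2] roll 0.0529 q6 -0.03 t 2.88 F [-0.3  0.9  6.1] open 0.0618
```

```bash
python3 -m crank '[[-1,-4,1,0,0.004],[-1,-10,3,0,0.01],[-1,-17,5,0,0.015],[-1,-24,7,0,0.02],[-1,-31,9,0,0.025],[-1,-38,11,0,0.03],[-1,-45,13,0,0.035],[-1,-52,15,0,0.04],[-1,-59,17,0,0.045],[-1,-66,19,0,0.05],[-1,-73,21,0,0.053],[-1,-77,21,0,0.053]]'; python3 - <<'E'
from h import *
p,d=cam('side'); save(p,'s1.png',(150,160,350,330),4)
W=cloud('side',d).reshape(-1,3); q=W[(abs(W[:,2]-.153)<.007)&(abs(W[:,0]-.46)<.1)&(abs(W[:,1])<.15)]
print(len(q),cv2.minAreaRect(q[:,:2].astype(np.float32)))
go(.464,-.1826,.287,np.pi/2-.006)
E
```

```text
time: 3.88
tool_pos: [0.4649, 0.0065, 0.2872]
tool_rot: [3.14, -0.001, 1.564]
contact_force: [0.1, 6.4, 8.2]
opening: 0.0619
grip_force: 30.0
613 ((0.46614983677864075, -0.018607594072818756), (0.09853886812925339, 0.11402858048677444), 7.167108058929443)
pos [0.4649 0.0061 0.2872] yaw 1.5637 d [-188.7    0.5    0. ] roll -0.0011 q6 -0.15 t 3.93 F [0.7 2.7 6.9] open 0.0619
```

View pics/s1.png

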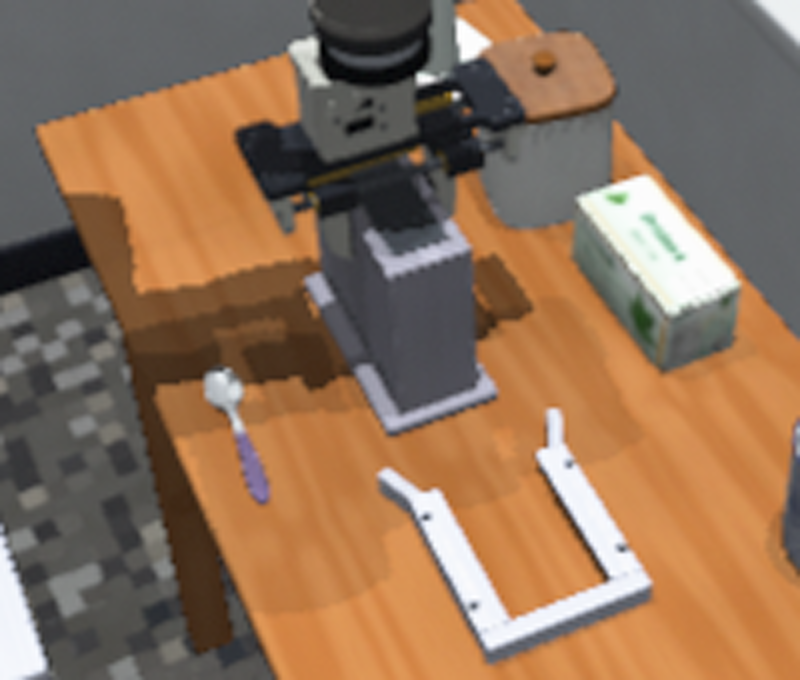

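The tin (front foot corners at (393,430) and (494,388)) lies flat on the table and points at the dock mouth, whose flare tips are at (385,477) and (553,412). I'll check the lateral alignment in this same view.

```bash
python3 - <<'E'
from h import *
A=lambda u,v,z: np.round(atz('side',150+(u+.5)/4-.5,160+(v+.5)/4-.5,z),4)
print('foot',A(393,421,.01),A(495,379,.01)); print('rails outer near mouth',A(414,507,.019),'lip inner',A(441,491,.019),A(540,457,.019)); print('flare',A(383,473,.019),A(555,411,.019),'end outer',A(490,655,.002))
E
```

```text
foot [ 0.4279 -0.0728  0.01  ] [ 0.5114 -0.0685  0.01  ]
rails outer near mouth [ 0.4081 -0.1581  0.019 ] lip inner [ 0.4303 -0.1536  0.019 ] [ 0.5049 -0.1567  0.019 ]
flare [ 0.4005 -0.1212  0.019 ] [ 0.5335 -0.1232  0.019 ] end outer [ 0.4092 -0.2773  0.002 ]
```

```bash
python3 -m crank '[[-1,-6,-0.5,0,0],[-1,-14,-1,0,0],[-1,-22,-1,0,0],[-1,-30,-1,0,0],[-1,-38,-1,0,0],[-1,-46,-1,0,0],[-1,-54,-1,0,0],[-1,-62,-1,0,0],[-1,-70,-1,0,0],[-1,-78,-1,0,0],[-1,-86,-1,0,0],[-1,-90,-1,0,0]]'; python3 -m crank '[[-1,-8,0,0,0],[-1,-16,0,0,0],[-1,-24,0,0,0],[-1,-32,0,0,0],[-1,-40,0,0,0],[-1,-48,0,0,0],[-1,-56,0,0,0],[-1,-64,0,0,0],[-1,-72,0,0,0],[-1,-80,0,0,0],[-1,-84,0,0,0],[-1,-84,0,0,0]]'; python3 -m crank '[[-1,-2,0,0,0],[-1,-4,0,0,0],[-1,-6,0,0,0],[-1,-6,0,0,0]]' ;python3 -c "
from h import *
go(.464,-.1826,.287,np.pi/2-.006)"
```

```text
time: 4.93
tool_pos: [0.4631, -0.0836, 0.2872]
tool_rot: [3.14, -0.001, 1.564]
contact_force: [0.4, 7.3, 8.3]
opening: 0.0619
grip_force: 30.0
time: 5.93
tool_pos: [0.4627, -0.1679, 0.2872]
tool_rot: [3.14, -0.0, 1.564]
contact_force: [0.5, 1.1, 6.8]
opening: 0.0619
grip_force: 30.0
time: 6.27
tool_pos: [0.4626, -0.1731, 0.2872]
tool_rot: [3.14, -0.001, 1.564]
contact_force: [1.4, 5.2, 8.6]
opening: 0.0623
grip_force: 30.0
pos [ 0.4626 -0.1731  0.2872] yaw 1.5642 d [-9.5  1.4  0.2] roll -0.0006 q6 -0.51 t 6.27 F [1.4 5.2 8.6] open 0.0623
```

```bash
python3 -m crank '[[-1,-3,0,0,0],[-1,-5,0,0,0],[-1,-7,0,0,0],[-1,-8,0,0,0],[-1,-8,0,0,0]]'; python3 -m crank '[[-1,-1,0,0,0],[-1,-2,0,0,0],[-1,-3,0,0,0],[-1,-3,0,0,0]]'
```

```text
time: 6.68
tool_pos: [0.4626, -0.181, 0.2872]
tool_rot: [3.14, -0.001, 1.564]
contact_force: [1.6, 5.4, 7.4]
opening: 0.0616
grip_force: 30.0
time: 7.02
tool_pos: [0.4626, -0.1836, 0.2873]
tool_rot: [3.14, -0.002, 1.564]
contact_force: [1.3, 8.1, 9.3]
opening: 0.0619
grip_force: 30.0
```

```bash
python3 -m crank '[[-1,-1,0,0,0],[-1,-2,0,0,0],[-1,-2,0,0,0],[-1,-2,0,0,0]]'; python3 - <<'E'
from h import *
p,d=cam('side'); save(p,'s2.png',(170,160,330,300),5)
E
```

```text
time: 7.35
tool_pos: [0.4626, -0.1847, 0.2875]
tool_rot: [3.14, -0.004, 1.564]
contact_force: [1.4, 13.7, 12.5]
opening: 0.0621
grip_force: 30.0
```

View pics/s2.png

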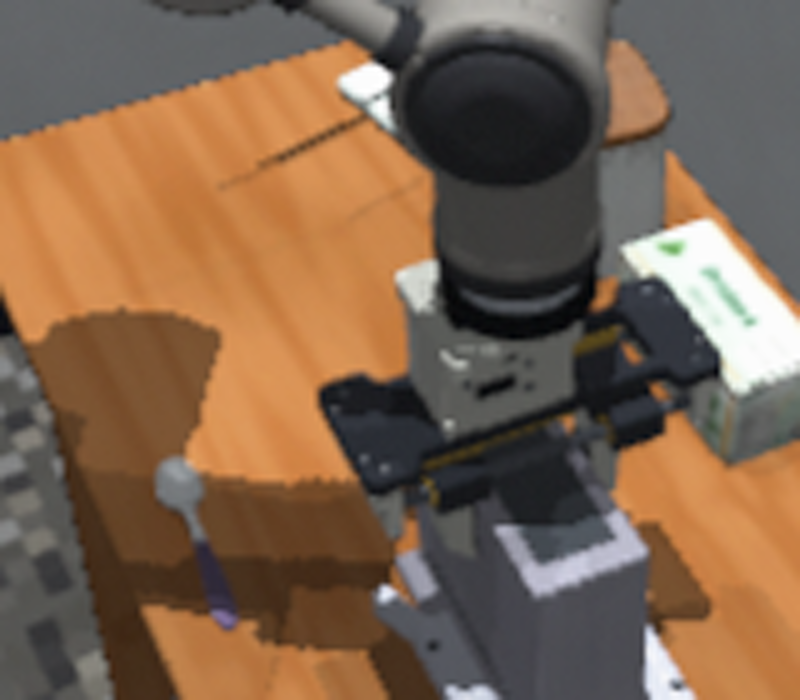

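The tin is in the rails and pressed against the stop, since the force rises when it is pushed further. I'll relax the push and draw the lid up.

```bash
python3 -m crank '[[-1,1.5,0,0,0],[-1,1.5,0,0,0],[-1,1.5,0,0,0],[-1,1.5,0,-3,0],[-1,1.5,0,-6,0],[-1,1.5,0,-10,0],[-1,1.5,0,-14,0],[-1,1.5,0,-18,0],[-1,1.5,0,-22,0]]' 40; python3 -m crank '[[-1,0,0,-5,0],[-1,0,0,-10,0],[-1,0,0,-15,0],[-1,0,0,-20,0],[-1,0,0,-26,0],[-1,0,0,-32,0],[-1,0,0,-38,0],[-1,0,0,-44,0],[-1,0,0,-50,0],[-1,0,0,-60,0],[-1,0,0,-70,0]]'; python3 -m crank '[[-1,0,0,-10,0],[-1,0,0,-20,0],[-1,0,0,-30,0],[-1,0,0,-40,0],[-1,0,0,-50,0],[-1,0,0,-60,0],[-1,0,0,-70,0],[-1,0,0,-75,0],[-1,0,0,-75,0]]'; python3 - <<'E'
from h import *
p,d=cam('side'); save(p,'s3.png',(150,90,370,330),2.5)
go(.44,.07,.46,np.pi/2-.006)
E
```

```text
time: 8.15
tool_pos: [0.4621, -0.1852, 0.3086]
tool_rot: [-3.141, -0.0, 1.565]
contact_force: [1.2, 0.3, -7.9]
opening: 0.0619
grip_force: 40.0
time: 9.07
tool_pos: [0.4622, -0.1851, 0.3797]
tool_rot: [3.141, 0.0, 1.565]
contact_force: [-0.8, -0.2, -0.9]
opening: 0.0619
grip_force: 40.0
time: 9.82
tool_pos: [0.4623, -0.185, 0.4553]
tool_rot: [3.139, 0.002, 1.565]
contact_force: [-0.4, -0.1, -0.7]
opening: 0.0616
grip_force: 40.0
pos [ 0.4622 -0.185   0.4543] yaw 1.5648 d [254.9 -23.7  -6. ] roll 0.0 q6 -0.53 t 9.87 F [ 0.1 -0.3 -2.5] open 0.062
```

View pics/s3.png

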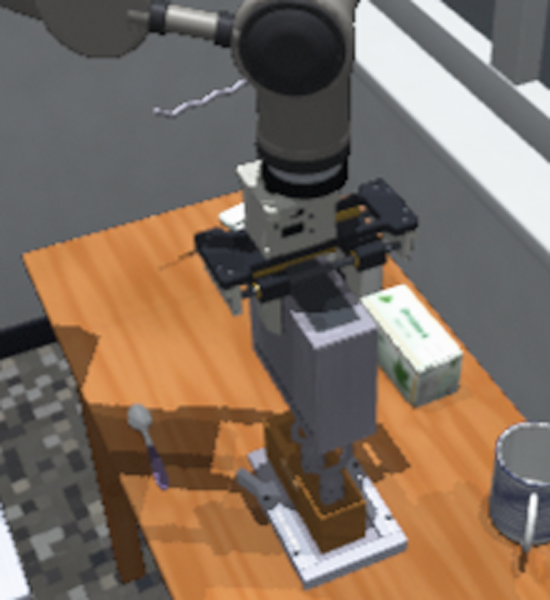

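The lid is off (its rim at crop (350,440) stands above the wooden block), the tin is still in the rails, and infuser eyes are visible. Next I'll carry the lid to y ≈ 0.07.

```bash
python3 -m crank '[[-1,0,0,-5,0],[-1,15,-2,-8,0],[-1,40,-5,-8,0],[-1,70,-8,-8,0],[-1,100,-11,-8,0],[-1,130,-14,-8,0],[-1,160,-17,-8,0],[-1,190,-20,-8,0],[-1,220,-24,-8,0],[-1,245,-24,-8,0],[-1,255,-24,-8,0],[-1,255,-24,-8,0]]'; python3 -m crank '[[-1,0,0,20,0],[-1,0,0,50,0],[-1,0,0,80,0],[-1,0,0,110,0],[-1,0,0,135,0],[-1,0,0,155,0],[-1,0,0,165,0],[-1,0,0,170,0],[-1,0,0,175,0],[-1,0,0,175,0]]';  python3 -c "
from h import *
go(.44,.07,.277,np.pi/2-.006)"
```

```text
time: 10.87
tool_pos: [0.4392, 0.0722, 0.4615]
tool_rot: [-3.141, -0.001, 1.568]
contact_force: [-0.1, 0.2, -2.5]
opening: 0.0619
grip_force: 40.0
time: 11.7
tool_pos: [0.4399, 0.0696, 0.2862]
tool_rot: [-3.141, 0.0, 1.564]
contact_force: [-0.1, 0.4, -1.1]
opening: 0.0618
grip_force: 40.0
pos [0.4399 0.0696 0.2862] yaw 1.5642 d [0.4 0.1 9.2] roll -0.0006 q6 -0.01 t 11.7 F [-0.1  0.4 -1.1] open 0.0618
```

```bash
python3 -m crank '[[-1,0,0,3,0],[-1,0,0,6,0],[-1,0,0,8,0],[-1,0,0,8,0]]'; python3 -m crank '[[-1,0,0,1,0],[-1,0,0,2,0],[-1,0,0,2,0]]'
```

```text
time: 12.03
tool_pos: [0.4398, 0.0701, 0.2785]
tool_rot: [3.142, -0.0, 1.565]
contact_force: [-0.0, 0.4, -0.8]
opening: 0.0619
grip_force: 40.0
time: 12.28
tool_pos: [0.4399, 0.0702, 0.2772]
tool_rot: [3.141, -0.0, 1.565]
contact_force: [-1.7, 0.1, 5.2]
opening: 0.0618
grip_force: 40.0
```

Contact with the table. Release, retreat upward, and look at the tin.

```bash
python3 -m crank '[[0.2,0,0,0,0],[1,0,0,0,0],[1,0,0,0,0],[1,0,0,0,0],[1,0,0,0,0],[1,0,0,-20,0],[1,0,0,-50,0],[1,0,0,-90,0],[1,0,0,-130,0],[1,0,0,-160,0],[1,0,0,-170,0],[1,0,0,-170,0]]'; python3 - <<'E'
from h import *
p,d=cam('top'); save(p,'t2.png',(190,205,390,300),4); np.save('t2.npy',d)
q,e=cam('side'); np.save('s4.npy',e); save(q,'s4.png',(200,200,340,330),5)
E
```

```text
time: 13.28
tool_pos: [0.44, 0.0701, 0.4495]
tool_rot: [3.135, -0.0, 1.565]
contact_force: [0.2, 1.2, -0.7]
opening: 0.0919
grip_force: 0.0
```

View pics/t2.png

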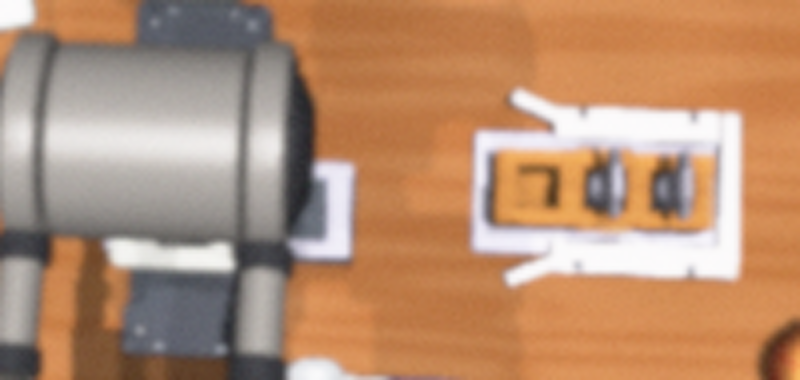

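View pics/s4.png

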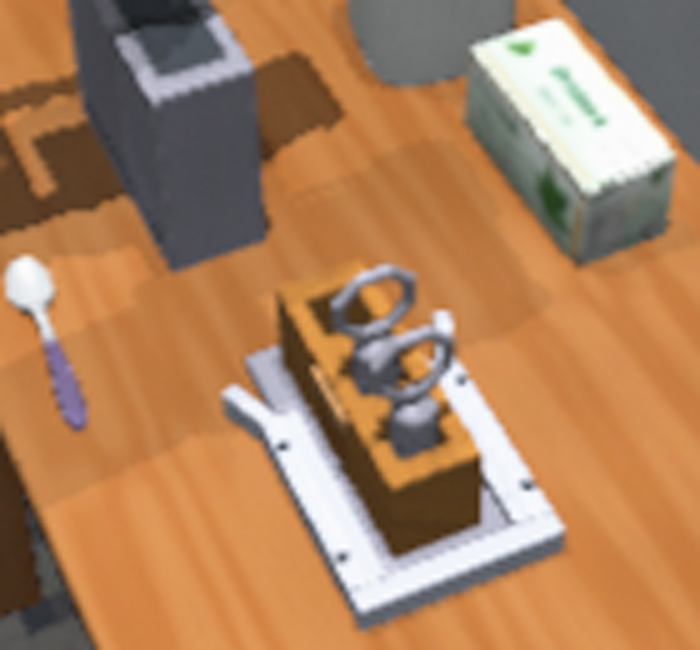

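Two infusers are present, in the middle well and in the one next to the stop. The outer well at (537,187) is empty. The lid stands on its rim. I'll locate the eyes from depth.

```bash
python3 - <<'E'
from h import *
for n,f in(('top','t2.npy'),('side','s4.npy')):
    W=cloud(n,np.load(f)).reshape(-1,3)
    for nm,y0,y1 in(('mid',-.208,-.16),('far',-.256,-.208)):
        q=W[(abs(W[:,0]-.464)<.04)&(W[:,1]>y0)&(W[:,1]<y1)&(W[:,2]>.108)&(W[:,2]<.16)]
        r=cv2.minAreaRect(q[:,:2].astype(np.float32)); v=np.linalg.svd(q[:,:2]-q[:,:2].mean(0))[2][0]
        print(n,nm,len(q),'mean',q.mean(0).round(4),'x',q[:,0].min().round(4),q[:,0].max().round(4),'y',q[:,1].min().round(4),q[:,1].max().round(4),'zmax',q[:,2].max().round(4),'dir',np.degrees(np.arctan2(v[1],v[0])).round(1))
go(.464,-.184,.30,np.pi/2)
E
```

```text
top mid 58 mean [ 0.4628 -0.1827  0.136 ] x 0.4401 0.4848 y -0.1866 -0.1794 zmax 0.1498 dir -179.1
top far 56 mean [ 0.4627 -0.2287  0.1341] x 0.4408 0.4857 y -0.2323 -0.2259 zmax 0.1531 dir -179.9
side mid 100 mean [ 0.4612 -0.1839  0.13  ] x 0.4382 0.4847 y -0.1892 -0.178 zmax 0.1493 dir -179.9
side far 101 mean [ 0.4611 -0.23    0.131 ] x 0.4377 0.4843 y -0.2346 -0.224 zmax 0.1507 dir -179.6
pos [0.4396 0.0701 0.446 ] yaw 1.5648 d [-254.    26.   145.9] roll -0.006 q6 -0.01 t 13.38 F [-0.5  0.  -0.8] open 0.0918
```

```bash
python3 -m crank '[[1,-40,10,0,0],[1,-80,20,0,0],[1,-120,23,0,0],[1,-160,23,0,0],[1,-200,23,0,0],[1,-235,23,0,0],[1,-253,23,0,0],[1,-253,23,0,0],[1,-253,23,20,0],[1,-253,23,50,0],[1,-253,23,60,0],[1,-253,23,60,0]]'; python3 -c "
from h import *
go(.4625,-.183,.281,np.pi/2)"
```

```text
time: 14.38
tool_pos: [0.4605, -0.1818, 0.3823]
tool_rot: [-3.134, -0.005, 1.565]
contact_force: [0.3, -1.0, 0.1]
opening: 0.0917
grip_force: 0.0
pos [ 0.4605 -0.1818  0.3823] yaw 1.5652 d [ -1.7   2.8 101.3] roll -0.0056 q6 -0.53 t 14.38 F [ 0.3 -1.   0.1] open 0.0917
```

```bash
python3 -m crank '[[1,-1,2,20,0],[1,-1,2,45,0],[1,-1,2,70,0],[1,-1,2,90,0],[1,-1,2,105,0],[1,-1,2,105,0],[1,-1,2,105,0],[-1,-1,2,105,0],[-1,-1,2,105,0],[-1,-1,2,105,0],[-1,-1,2,105,0],[-1,-1,2,105,0]]' 15;python3 -m crank '[[-1,0,0,0,0],[-1,0,0,0,0],[-1,0,0,0,0]]'; python3 -c "
from h import *
go(.4625,-.183,.281,np.pi/2)"
```

```text
time: 15.38
tool_pos: [0.4634, -0.184, 0.2821]
tool_rot: [3.141, 0.0, 1.565]
contact_force: [1.0, -0.3, 0.3]
opening: 0.063
grip_force: 0.0
time: 15.63
tool_pos: [0.4633, -0.1841, 0.2816]
tool_rot: [3.142, -0.0, 1.565]
contact_force: [-0.8, -0.4, 0.7]
opening: 0.0462
grip_force: 15.0
pos [ 0.4633 -0.1841  0.2816] yaw 1.5647 d [ 1.1 -0.8  0.6] roll -0.0061 q6 -0.53 t 15.63 F [-0.8 -0.4  0.7] open 0.0462
```

```bash
python3 -m crank '[[-1,0,0,-8,0],[-1,0,0,-20,0],[-1,0,0,-40,0],[-1,0,0,-60,0],[-1,0,0,-80,0],[-1,0,0,-105,0],[-1,0,0,-130,0],[-1,0,0,-155,0],[-1,0,0,-175,0],[-1,0,0,-182,0],[-1,0,0,-182,0]]' 20; python3 -c "
from h import *
go(.402,.2435,.46,.221)"
```

```text
time: 16.55
tool_pos: [0.4632, -0.184, 0.4653]
tool_rot: [3.138, 0.002, 1.565]
contact_force: [0.2, 0.6, -1.4]
opening: 0.0462
grip_force: 20.0
pos [ 0.4632 -0.184   0.4653] yaw 1.5648 d [427.1 -63.8   4.4] roll 1.3438 q6 -0.53 t 16.55 F [ 0.2  0.6 -1.4] open 0.0462
```

```bash
python3 -m crank '[[-1,10,-1,0,0],[-1,30,-4,0,0.05],[-1,55,-8,0,0.12],[-1,80,-12,0,0.2],[-1,110,-16,0,0.3],[-1,140,-21,0,0.4],[-1,170,-26,0,0.5],[-1,200,-30,0,0.6],[-1,230,-34,0,0.7],[-1,260,-39,0,0.8],[-1,285,-42,0,0.88],[-1,300,-45,0,0.92]]'; python3 -c "
from h import *
go(.402,.2435,.46,.221)"
```

```text
time: 17.55
tool_pos: [0.4188, 0.1188, 0.4618]
tool_rot: [-3.139, 0.003, 0.642]
contact_force: [0.4, -0.5, -1.0]
opening: 0.0463
grip_force: 20.0
pos [0.4188 0.1188 0.4618] yaw 0.6425 d [  61.2 -109.9    1.9] roll 0.4215 q6 1.03 t 17.55 F [ 0.4 -0.5 -1. ] open 0.0463
```

```bash
python3 -m crank '[[-1,8,-15,0,0.06],[-1,20,-36,0,0.14],[-1,32,-58,0,0.22],[-1,44,-80,0,0.3],[-1,55,-100,0,0.38],[-1,61,-110,0,0.42],[-1,61,-110,0,0.42],[-1,61,-110,0,0.42],[-1,61,-110,0,0.42]]'; python3 - <<'E'
from h import *
go(.4122,.2455,.4066,.221)
for n in('side','top'):
    d=cam(n)[1]; W=cloud(n,d).reshape(-1,3)
    q=W[(abs(W[:,0]-.402)<.035)&(abs(W[:,1]-.2435)<.04)&(W[:,2]>.17)&(W[:,2]<.275)]; print(n,len(q),'tube mean',q.mean(0).round(4),q[:,2].min().round(3))
    a=W[(W[:,0]>.45)&(W[:,0]<.61)&(W[:,2]>.235)&(W[:,2]<.27)&(abs(W[:,1]-(.2573+.225*(W[:,0]-.465)))<.015)]
    if len(a)>10: print('arm',len(a),np.polyfit(a[:,0]-.5244,a[:,1],1).round(4))
E
```

```text
time: 18.3
tool_pos: [0.4024, 0.2405, 0.4625]
tool_rot: [3.141, 0.002, 0.226]
contact_force: [-0.1, -0.5, -1.2]
opening: 0.0464
grip_force: 20.0
pos [0.4024 0.2405 0.4625] yaw 0.2261 d [10.8 -2.7 55.9] roll 0.0051 q6 1.72 t 18.3 F [-0.1 -0.5 -1.2] open 0.0464
side 177 tube mean [0.4    0.2323 0.2379] 0.199
arm 122 [0.2185 0.2703]
top 7 tube mean [0.4067 0.2394 0.2723] 0.269
arm 197 [0.2258 0.2705]
```

```bash
python3 -m crank '[[-1,3,-1,12,0.005],[-1,8,-3,30,0.005],[-1,11,-3,45,0.005],[-1,11,-3,53,0.005],[-1,11,-3,56,0.005],[-1,11,-3,56,0.005],[-1,11,-3,56,0.005]]'; python3 - <<'E'
from h import *
go(.568,.2805,.4066,.221)
p,d=cam('side'); save(p,'s5.png',(180,80,300,190),5)
E
```

```text
time: 18.98
tool_pos: [0.4129, 0.246, 0.4082]
tool_rot: [-3.141, -0.001, 0.219]
contact_force: [-0.6, 0.9, -0.7]
opening: 0.046
grip_force: 20.0
pos [0.4129 0.246  0.4082] yaw 0.2195 d [1.589e+02 1.000e-01 1.800e+00] roll -0.0015 q6 1.73 t 18.98 F [-0.6  0.9 -0.7] open 0.046
```

View pics/s5.png

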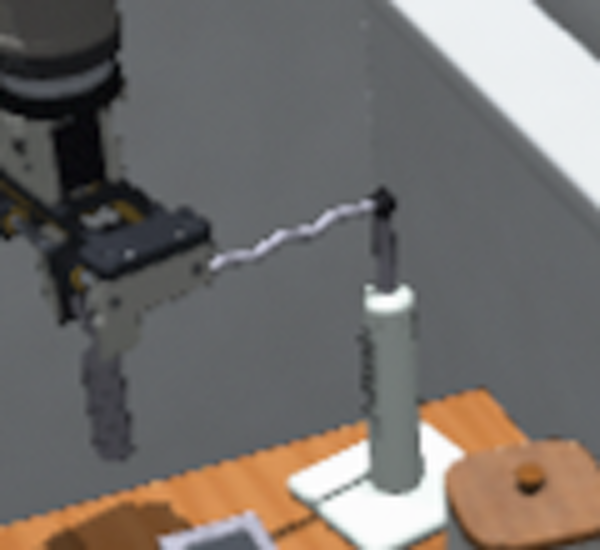

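```bash
python3 -m crank '[[-1,8,0,1,0],[-1,18,0,1,0],[-1,28,0,1,0],[-1,38,0,1,0],[-1,48,0,1,0],[-1,58,0,1,0],[-1,68,0,1,0],[-1,75,0,1,0],[-1,80,0,1,0],[-1,80,0,1,0]]'; python3 - <<'E'
from h import *
go(.568,.2805,.4066,.221)
W=cloud('top',cam('top')[1]).reshape(-1,3); a=W[(W[:,0]>.53)&(W[:,0]<.61)&(W[:,2]>.225)&(W[:,2]<.27)&(abs(W[:,1]-(.2573+.225*(W[:,0]-.465)))<.015)]
print(len(a),np.median(a[:,2]) if len(a) else '')
E
```

```text
time: 19.87
tool_pos: [0.4919, 0.2637, 0.4062]
tool_rot: [3.142, -0.0, 0.219]
contact_force: [-0.6, -0.8, -0.9]
opening: 0.046
grip_force: 20.0
pos [0.4919 0.2637 0.4062] yaw 0.2194 d [77.9  0.2 -0.4] roll -0.0016 q6 1.71 t 19.87 F [-0.6 -0.8 -0.9] open 0.046
18 0.2474260509613799
```

```bash
python3 -m crank '[[-1,8,0,0,0],[-1,18,0,0,0],[-1,28,0,0,0],[-1,38,0,0,0],[-1,48,0,0,0],[-1,58,0,0,0],[-1,68,0,0,0],[-1,75,0,0,0],[-1,78,0,0,0],[-1,78,0,5,0],[-1,78,0,10,0],[-1,78,0,14,0]]'; python3 -m crank '[[-1,0,0,3,0],[-1,0,0,6,0],[-1,0,0,8,0],[-1,0,0,10,0],[-1,0,0,12,0],[-1,0,0,13,0],[-1,0,0,14,0],[-1,0,0,15,0],[-1,0,0,16,0],[-1,0,0,16,0],[-1,0,0,16,0]]';python3 - <<'E'
from h import *
go(.568,.2805,.3756,.221)
for n in ('top','side'):
  W=cloud(n,cam(n)[1]).reshape(-1,3)
  for x0,x1 in((.455,.47),(.475,.485),(.50,.53),(.58,.61)):
    a=W[(W[:,0]>x0)&(W[:,0]<x1)&(W[:,2]>.20)&(W[:,2]<.27)&(abs(W[:,1]-(.2573+.225*(W[:,0]-.465)))<.012)]
    if len(a): print(n,x0,len(a),a[:,2].mean().round(4))
E
```

```text
time: 20.92
tool_pos: [0.5665, 0.2806, 0.3917]
tool_rot: [3.142, 0.001, 0.22]
contact_force: [-1.4, -0.3, -0.5]
opening: 0.0463
grip_force: 20.0
time: 21.83
tool_pos: [0.567, 0.2807, 0.3766]
tool_rot: [-3.141, -0.0, 0.22]
contact_force: [0.1, 0.2, 0.2]
opening: 0.0459
grip_force: 20.0
pos [0.567  0.2807 0.3766] yaw 0.2198 d [0.9 0.4 1. ] roll -0.0012 q6 1.69 t 21.83 F [0.1 0.2 0.2] open 0.0459
side 0.455 10 0.2452
side 0.475 7 0.2355
side 0.5 23 0.2371
```

```bash
python3 -m crank '[[-1,0,0,1,0],[-1,0,0,2,0],[-1,0,0,2,0],[-0.05,0,0,2,0],[0,0,0,2,0],[0.1,0,0,2,0],[0.3,0,0,2,0],[0.6,0,0,2,0],[1,0,0,2,0],[1,0,0,2,0],[1,0,0,2,0],[1,0,0,2,0]]' 5; python3 - <<'E'
from h import *
p,d=cam('side'); save(p,'s6.png',(180,80,300,190),5)
go(.568,.2805,.46,.221)
E
```

```text
time: 22.93
tool_pos: [0.567, 0.2807, 0.3745]
tool_rot: [-3.141, -0.0, 0.22]
contact_force: [-0.5, 0.1, -0.7]
opening: 0.086
grip_force: 0.0
pos [0.567  0.2806 0.3745] yaw 0.2198 d [  1.    0.4 -85.5] roll -0.0012 q6 1.69 t 22.98 F [0.4 0.1 0.5] open 0.0892
```

View pics/s6.png

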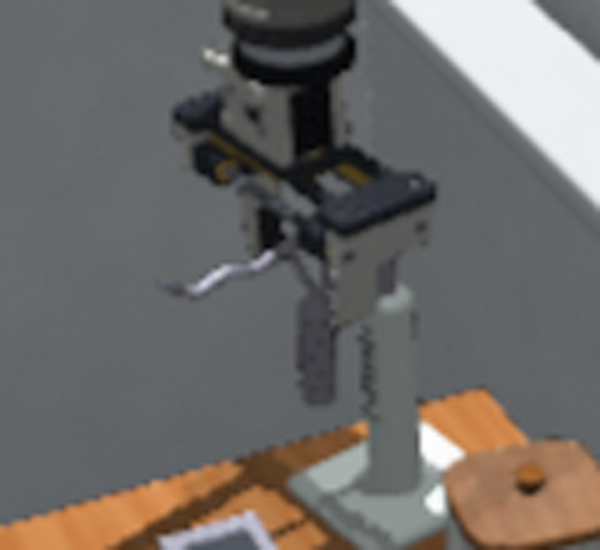

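The infuser hangs on the arm (eye at about (300,265)) with the fingers open on either side. I'll raise the gripper straight up and go back for the far one.

```bash
python3 -m crank '[[1,0,0,-5,0],[1,0,0,-15,0],[1,0,0,-30,0],[1,0,0,-50,0],[1,0,0,-70,0],[1,0,0,-85,0],[1,0,0,-85,0],[1,0,0,-85,0]]'; python3 -c "
from h import *
go(.4625,-.229,.45,np.pi/2)"
```

```text
time: 23.65
tool_pos: [0.5669, 0.2806, 0.4608]
tool_rot: [-3.141, -0.003, 0.22]
contact_force: [0.2, 0.4, 0.1]
opening: 0.0918
grip_force: 0.0
pos [0.5669 0.2806 0.4608] yaw 0.2198 d [-213.   474.6   10.1] roll -1.351 q6 1.69 t 23.65 F [0.2 0.4 0.1] open 0.0918
```

```bash
python3 -m crank '[[1,-10,23,0,-0.1],[1,-28,62,0,-0.2],[1,-45,100,0,-0.31],[1,-63,140,0,-0.43],[1,-80,180,0,-0.55],[1,-98,220,0,-0.67],[1,-116,260,0,-0.79],[1,-134,300,0,-0.91],[1,-152,340,0,-1.03],[1,-170,380,0,-1.15],[1,-188,420,0,-1.26],[1,-200,446,0,-1.345]]'; python3 - <<'E'
from h import *
go(.4625,-.229,.37,np.pi/2)
p,d=cam('side'); W=cloud('side',d).reshape(-1,3)
for nm,y0,y1 in(('mid',-.208,-.16),('far',-.256,-.208)):
    q=W[(abs(W[:,0]-.464)<.04)&(W[:,1]>y0)&(W[:,1]<y1)&(W[:,2]>.108)&(W[:,2]<.16)]
    if len(q):print(nm,len(q),'mean',q.mean(0).round(4),np.ptp(q,0))
E
```

```text
time: 24.65
tool_pos: [0.4773, -0.1576, 0.4584]
tool_rot: [-3.14, -0.001, 1.541]
contact_force: [0.5, -0.6, -0.2]
opening: 0.0917
grip_force: 0.0
pos [ 0.4773 -0.1576  0.4584] yaw 1.5409 d [-71.9 -12.5  88.3] roll -0.0299 q6 -0.44 t 24.65 F [ 0.5 -0.6 -0.2] open 0.0917
far 98 mean [ 0.4609 -0.2301  0.1317] [0.04659621 0.00981096 0.04223395]
```

```bash
python3 -m crank '[[1,-30,-6,0,-0.03],[1,-60,-12,0,-0.03],[1,-72,-12,10,-0.03],[1,-72,-12,40,-0.03],[1,-72,-12,70,-0.03],[1,-72,-12,85,-0.03],[1,-72,-12,85,-0.03],[1,-72,-12,85,-0.03]]'; python3 -c "
from h import *
go(.4625,-.2295,.281,np.pi/2)"
```

```text
time: 25.37
tool_pos: [0.4638, -0.2271, 0.3734]
tool_rot: [-3.139, -0.002, 1.565]
contact_force: [0.6, 0.2, 0.2]
opening: 0.0916
grip_force: 0.0
pos [ 0.4638 -0.2271  0.3734] yaw 1.5653 d [-2.6 -1.  92.4] roll -0.0055 q6 -0.6 t 25.37 F [0.6 0.2 0.2] open 0.0916
```

```bash
python3 -m crank '[[1,-2,-1,20,0],[1,-2,-1,45,0],[1,-2,-1,70,0],[1,-2,-1,86,0],[1,-2,-1,92,0],[1,-2,-1,92,0],[1,-2,-1,92,0],[-1,-2,-1,92,0],[-1,-2,-1,92,0],[-1,-2,-1,92,0],[-1,-2,-1,92,0],[-1,-2,-1,92,0]]' 15;python3 -m crank '[[-1,0,0,0,0],[-1,0,0,0,0],[-1,0,0,0,0]]' 20; python3 -m crank '[[-1,0,0,-8,0],[-1,0,0,-20,0],[-1,0,0,-40,0],[-1,0,0,-60,0],[-1,0,0,-80,0],[-1,0,0,-105,0],[-1,0,0,-130,0],[-1,0,0,-155,0],[-1,0,0,-175,0],[-1,0,0,-182,0],[-1,0,0,-182,0]]'; python3 -c "
from h import *
go(.402,.243,.46,.221)"
```

```text
time: 26.37
tool_pos: [0.4628, -0.2296, 0.2829]
tool_rot: [3.141, 0.0, 1.565]
contact_force: [-0.1, 1.0, -0.2]
opening: 0.0626
grip_force: 0.0
time: 26.62
tool_pos: [0.4629, -0.2296, 0.2826]
tool_rot: [3.141, 0.0, 1.565]
contact_force: [-0.1, 0.8, 0.6]
opening: 0.0462
grip_force: 20.0
time: 27.53
tool_pos: [0.4626, -0.2295, 0.4664]
tool_rot: [3.139, 0.002, 1.565]
contact_force: [1.0, -0.7, -1.4]
opening: 0.0464
grip_force: 20.0
pos [ 0.4626 -0.2295  0.4664] yaw 1.5655 d [472.2 -63.2   5.2] roll 1.3445 q6 -0.6 t 27.53 F [ 1.  -0.7 -1.4] open 0.0464
```

```bash
python3 -m crank '[[-1,10,-1,0,0],[-1,30,-4,0,0.05],[-1,60,-8,0,0.12],[-1,90,-12,0,0.2],[-1,120,-16,0,0.3],[-1,150,-21,0,0.4],[-1,180,-25,0,0.5],[-1,212,-29,0,0.6],[-1,245,-33,0,0.7],[-1,277,-38,0,0.8],[-1,302,-41,0,0.88],[-1,320,-44,0,0.92]]'; python3 -c "
from h import *
go(.402,.243,.46,.221)"
```

```text
time: 28.53
tool_pos: [0.4191, 0.0931, 0.4628]
tool_rot: [-3.139, 0.003, 0.643]
contact_force: [-0.8, -0.0, -1.1]
opening: 0.0464
grip_force: 20.0
pos [0.4191 0.0931 0.4628] yaw 0.6429 d [  76.2 -130.2    3. ] roll 0.4219 q6 0.97 t 28.53 F [-0.8 -0.  -1.1] open 0.0464
```

```bash
python3 -m crank '[[-1,8,-14,0,0.06],[-1,20,-36,0,0.14],[-1,33,-58,0,0.22],[-1,46,-80,0,0.3],[-1,59,-102,0,0.38],[-1,72,-122,0,0.42],[-1,76,-130,0,0.42],[-1,76,-130,0,0.42],[-1,76,-130,0,0.42]]'; python3 - <<'E'
from h import *
go(.4122,.2455,.3966,.221)
for n in('side','top'):
    d=cam(n)[1]; W=cloud(n,d).reshape(-1,3)
    a=W[(W[:,0]>.45)&(W[:,0]<.545)&(W[:,2]>.22)&(W[:,2]<.265)&(abs(W[:,1]-(.2573+.225*(W[:,0]-.465)))<.015)]
    if len(a)>10:
        print('arm',len(a),np.polyfit(a[:,0]-.5244,a[:,1],1).round(4))
        for x in(.465,.48,.5,.525,.54): k=abs(a[:,0]-x)<.006; print(x,a[k].mean(0).round(4))
    q=W[(abs(W[:,0]-.568)<.03)&(abs(W[:,1]-.28)<.035)&(W[:,2]>.1)&(W[:,2]<.26)]; print('hung',len(q),q.mean(0).round(4),q.min(0).round(3),q.max(0).round(3))
E
```

```text
time: 29.28
tool_pos: [0.4025, 0.2402, 0.4634]
tool_rot: [3.141, 0.002, 0.228]
contact_force: [0.2, -0.0, -0.8]
opening: 0.0464
grip_force: 20.0
pos [0.4025 0.2402 0.4634] yaw 0.2278 d [10.8 -3.1 66.8] roll 0.0068 q6 1.72 t 29.28 F [ 0.2 -0.  -0.8] open 0.0464
arm 68 [0.2151 0.2704]
0.465 [0.4648 0.2575 0.2466]
0.48 [0.4798 0.2604 0.2375]
0.5 [0.5002 0.2663 0.2396]
0.525 [0.5244 0.2706 0.2366]
0.54 [0.5395 0.2736 0.2384]
hung 267 [0.565  0.2752 0.1871] [0.539 0.253 0.114] [0.598 0.304 0.246]
arm 110 [0.2293 0.2706]
0.465 [0.466  0.2568 0.2463]
0.48 [0.4807 0.2605 0.2374]
0.5 [0.4997 0.2649 0.2387]
0.525 [0.525  0.271  0.2346]
0.54 [0.5395 0.2736 0.2377]
hung 262 [0.5666 0.2772 0.2056] [0.539 0.258 0.113] [0.597 0.303 0.246]
```

```bash
python3 -m crank '[[-1,3,-1,12,0.006],[-1,8,-3,30,0.006],[-1,11,-3,50,0.006],[-1,11,-3,62,0.006],[-1,11,-3,66.5,0.006],[-1,11,-3,66.5,0.006],[-1,11,-3,66.5,0.006],[-1,11,-3,66.5,0.006]]'; python3 -c "
from h import *
go(.5244,.2707,.397,.221)"
```

```text
time: 30.05
tool_pos: [0.4133, 0.2453, 0.3991]
tool_rot: [-3.141, -0.002, 0.219]
contact_force: [0.1, -0.3, -1.2]
opening: 0.0466
grip_force: 20.0
pos [0.4133 0.2453 0.3991] yaw 0.2189 d [114.   -0.6   2.3] roll -0.0021 q6 1.73 t 30.05 F [ 0.1 -0.3 -1.2] open 0.0466
```

```bash
python3 -m crank '[[-1,8,0,1.5,0],[-1,18,0,1.5,0],[-1,28,0,1.5,0],[-1,38,0,1.5,0],[-1,48,0,1.5,0],[-1,58,0,1.5,0],[-1,68,0,1.5,0],[-1,78,0,1.5,0],[-1,88,0,1.5,0],[-1,98,0,1.5,0],[-1,108,0,1.5,0],[-1,114,0,1.5,0]]'; python3 -m crank '[[-1,0,0,3,0],[-1,0,0,6,0],[-1,0,0,9,0],[-1,0,0,12,0],[-1,0,0,15,0],[-1,0,0,18,0],[-1,0,0,20,0],[-1,0,0,22,0],[-1,0,0,24,0],[-1,0,0,26,0],[-1,0,0,28,0],[-1,0,0,28,0]]';python3 - <<'E'
from h import *
go(.5244,.2707,.366,.221)
W=cloud('side',cam('side')[1]).reshape(-1,3)
for x0,x1 in((.455,.47),(.475,.485)):
    a=W[(W[:,0]>x0)&(W[:,0]<x1)&(W[:,2]>.20)&(W[:,2]<.27)&(abs(W[:,1]-(.2573+.225*(W[:,0]-.465)))<.012)]
    if len(a): print(x0,len(a),a[:,2].mean().round(4))
E
```

```text
time: 31.05
tool_pos: [0.5259, 0.2707, 0.3965]
tool_rot: [-3.141, -0.001, 0.219]
contact_force: [-0.2, -0.3, -1.3]
opening: 0.0463
grip_force: 20.0
time: 32.05
tool_pos: [0.5242, 0.2704, 0.3682]
tool_rot: [-3.141, 0.0, 0.219]
contact_force: [0.3, -0.1, -0.3]
opening: 0.0463
grip_force: 20.0
pos [0.5242 0.2704 0.3682] yaw 0.2195 d [ 0.2 -0.2  2.2] roll -0.0015 q6 1.7 t 32.05 F [ 0.3 -0.1 -0.3] open 0.0463
0.455 9 0.2337
0.475 9 0.226
```

```bash
python3 -m crank '[[-0.05,0,0,0,0],[0,0,0,0,0],[0.1,0,0,0,0],[0.3,0,0,0,0],[0.6,0,0,0,0],[1,0,0,0,0],[1,0,0,0,0],[1,0,0,0,0],[1,0,0,0,0],[1,0,0,0,0]]' 5; python3 -m crank '[[1,0,0,-5,0],[1,0,0,-15,0],[1,0,0,-30,0],[1,0,0,-50,0],[1,0,0,-75,0],[1,0,0,-100,0],[1,-30,10,-120,0],[1,-60,20,-120,0],[1,-100,30,-120,0],[1,-130,40,-120,0],[1,-150,50,-120,0],[1,-150,50,-120,0]]'; python3 -m crank '[[1,0,0,0,0],[1,0,0,0,0],[1,0,0,0,0],[1,0,0,0,0],[1,0,0,0,0],[1,0,0,0,0],[1,0,0,0,0],[1,0,0,0,0],[1,0,0,0,0],[1,0,0,0,0],[1,0,0,0,0],[1,0,0,0,0]]'; python3 - <<'E'
from h import *
p,d=cam('side'); save(p,'s7.png',(160,90,360,330),2.5)
def arm():
    W=cloud('side',cam('side')[1]).reshape(-1,3)
    a=W[(W[:,0]>.475)&(W[:,0]<.515)&(W[:,2]>.20)&(W[:,2]<.27)&(abs(W[:,1]-(.2573+.225*(W[:,0]-.465)))<.012)]
    return a[:,2].mean().round(4)
print(arm()); go(.4,.2,.48,.2)
W=cloud('top',cam('top')[1]).reshape(-1,3); q=W[(abs(W[:,0]-.464)<.05)&(W[:,1]>-.26)&(W[:,1]<-.08)&(abs(W[:,2]-.07)<.006)]
print('block',len(q),cv2.minAreaRect(q[:,:2].astype(np.float32)))
E
```

```text
time: 32.93
tool_pos: [0.5243, 0.2704, 0.3685]
tool_rot: [-3.142, -0.0, 0.219]
contact_force: [0.3, -0.3, -0.4]
opening: 0.0901
grip_force: 0.0
time: 33.93
tool_pos: [0.3856, 0.1875, 0.4903]
tool_rot: [3.141, -0.001, 0.219]
contact_force: [0.4, 0.5, 0.4]
opening: 0.092
grip_force: 0.0
time: 34.93
tool_pos: [0.3887, 0.189, 0.4886]
tool_rot: [-3.142, -0.0, 0.219]
contact_force: [-0.2, 0.4, -1.0]
opening: 0.0917
grip_force: 0.0
0.2262
pos [0.3887 0.1889 0.4886] yaw 0.2194 d [13.4 -8.3  8.6] roll 0.0194 q6 1.63 t 35.03 F [-0.4  0.1 -0.3] open 0.0917
block 709 ((0.4685418903827667, -0.1839337944984436), (0.150740846991539, 0.05641618371009827), 89.77825164794922)
```

View pics/s7.png

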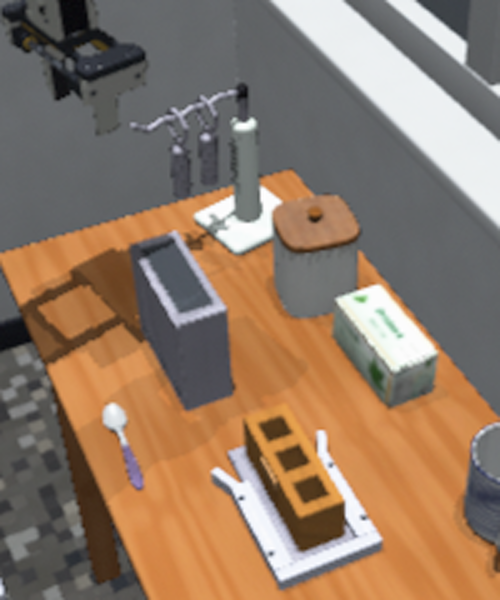

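Both infusers hang by their eyes (at (178,120) and (208,105)), all wells are empty, the tin is home and the lid is upright. I'll let it settle, check that nothing moves, and hand in.

```bash
W='[[1,0,0,0,0],[1,0,0,0,0],[1,0,0,0,0],[1,0,0,0,0],[1,0,0,0,0],[1,0,0,0,0],[1,0,0,0,0],[1,0,0,0,0],[1,0,0,0,0],[1,0,0,0,0],[1,0,0,0,0],[1,0,0,0,0]]'; for i in 1 2 3 4 5 6; do python3 -m crank '[[1,0,0,0,0],[1,0,0,0,0],[1,0,0,0,0],[1,0,0,0,0],[1,0,0,0,0],[1,0,0,0,0],[1,0,0,0,0],[1,0,0,0,0],[1,0,0,0,0],[1,0,0,0,0],[1,0,0,0,0],[1,0,0,0,0]]' >/dev/null; done; python3 - <<'E'
from h import *
for i in range(6):
    W=cloud('side',cam('side')[1]).reshape(-1,3)
    o=[]
    for x,y in((.568,.28),(.5244,.27)):
        q=W[(abs(W[:,0]-x)<.022)&(abs(W[:,1]-y)<.035)&(W[:,2]>.08)&(W[:,2]<.15)]; o+=list(q.mean(0).round(4))+[q[:,2].min().round(4)]
    print(*o)
W=cloud('side',cam('side')[1]).reshape(-1,3); q=W[(abs(W[:,0]-.464)<.05)&(W[:,1]>-.28)&(W[:,1]<-.06)&(abs(W[:,2]-.071)<.006)]
print(cv2.minAreaRect(q[:,:2].astype(np.float32)))
E
```

```text
0.5626 0.2728 0.1277 0.1041 0.5197 0.2639 0.1275 0.1027
0.5627 0.2726 0.1279 0.1005 0.5195 0.2631 0.1279 0.1033
0.5626 0.2731 0.1272 0.1034 0.5195 0.2633 0.1278 0.1017
0.5632 0.2736 0.1274 0.1025 0.5199 0.2639 0.1277 0.1014
0.5628 0.2731 0.128 0.1025 0.5198 0.2639 0.1276 0.0997
0.5631 0.2733 0.1278 0.104 0.5199 0.2638 0.1282 0.1025
((0.4662795960903168, -0.1834903359413147), (0.15351659059524536, 0.059116240590810776), 86.823974609375)
```

```bash
python3 -c "
from cell import ticket
print(ticket.hand_in())"
```

```text
the job is handed in; nothing more can be done
None
```

The job is handed in, though the hand-in returned no verdict: the tin is home in the rails, the lid stands on its open rim, and both infusers that were in the tin (middle well and stop-end well) hang still by their eyes on the scale arm.

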